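# Free the pawl and lower the press arm

### The job

Close the small ratchet press on the glass-maker's bench: with the fingertips press the pawl's tail fully down so that its nose swings clear of the teeth, then push the raised press arm all the way down until its foot rests on the mould. Only press and push: do not heave the arm up to its upper stop, and do not lift or shove the glass and the wooden block standing round the press. Finish with the arm down and the hand away from everything.

Things in the scene. Friction and masses are not known exactly. Their poses are not given: they have to be found in the camera images.
- press: the fixed bench press on a steel base plate 110 x 360 x 12 mm (y = -150 to +210 mm); origin on the bench top (z = 0) straight below the arm's hinge, z up. Arm points to its +y, pawl tail to its -y, both in the plane x = 0; both hinge axes lie along its x. Turned at most 0.4 rad from the world axes
- clamp_hinge (a point): point on the arm's hinge axis, 75 mm above the bench, midway between green cheeks at x = +-23 mm (6 mm thick, 92 mm high, y -18 to +18)
- pawl_pivot (a point): point on the pawl's pivot axis, 137 mm above the bench, 60 mm behind (-y) the arm's hinge, midway between green cheeks at x = +-23 mm (6 mm thick, 150 mm high, 28 mm wide)
- mould_top (a point): middle of the top of the dark mould block, 49 mm above the bench, 120 mm to +y of the hinge; the block is 84 x 84 mm
- clamp_end (a point): middle of the upper face of the arm's broad flat end, the place to push; 165 mm along the arm from the hinge, 6 mm above its centre line; 81 mm above the bench when down. The arm is a steel bar 26 mm wide, 12 mm thick; the flat end is 52 mm wide, from 135 to 215 mm along; below it at 120 mm a round foot, 36 mm diameter, 20 mm deep
- clamp (a joint): angle of the arm above level, rad: 0 = fully down, foot on the mould (hard stop); starts raised at 0.70 to 0.95; 1.05 is the upper stop. The hinge is stiff: the arm stays where it is left, and pushing it at the broad end takes about 3 to 6 N once the pawl is free. While the pawl is in, its teeth stop the arm at about 0.68
- pawl_tail (a point): middle of the upper face of the pawl's flat tail paddle, the place to press; paddle 40 mm (along the press x) by 36 mm, 9 mm thick, face about 166 mm above the bench, 66 mm behind (-y) and 29 mm above the pawl's pivot; going fully down the point sinks about 21 mm and moves about 6 mm further to -y
- pawl (a joint): angle of the pawl, rad: 0 = nose in the teeth, grows as the tail is pressed down; above 0.20 the nose is clear of the teeth; 0.30 is its hard stop. Starts at 0 to 0.03. It pivots stiffly, takes about 5 N at the tail and stays where it is left
- jar: loose bulging green glass jar, 80 mm diameter, 85 mm high, origin at its underside; a bystander, leave alone. The three bystanders stand about 100 to 180 mm from the press's middle, places swapped at random
- block: loose turned wooden block, 64 mm diameter, 85 mm high with its knob, origin at its underside; a bystander, leave alone
- tumbler: loose amber glass tumbler, 66 mm diameter, 75 mm high, origin at its underside; a bystander, leave alone

How it is judged:
By the outcome, as a careful person would: the job done as asked, in the order asked, and still so for the second after the job is handed in, with the robot touching nothing.
It also fails if it takes over 38 s, if anything falls off the work surface, if the arm or the gripper's body presses on something with over 40 N, if the wrist force passes 120 N, or if a joint passes its speed limit or range.

### The arm

A 7-joint arm with a two-finger parallel gripper is mounted at the origin on the work surface. World frame = base frame: x ahead of the robot, y to its left, z up, the work surface at z = 0. Lengths are in m, angles in rad, forces in N, time in s.
With the tool pointing down it reaches from about 0.35 to 0.9 m from the base axis. Payload 8.1 kg.
Tool frame: the origin (TCP) lies on the centre line of the jaws, within the pads' length; the fingertips stand 14 mm ahead of it and the grasp point (between the pads) lies 5 mm behind it; z points along the fingers, y is the direction in which the jaws open and shut (so a half turn about z gives the same grasp; the last joint's range is limited). The gripper opens to 85 mm and grips with 20 to 120 N. Pads are 22 mm wide; open, the fingers measure 114 mm over their backs; the gripper's body (76 mm by 85 mm) begins 54 mm behind the grasp point. The pads swing forward as they close: fully open they stand 13 mm farther back than shut.
Start: joints at [-1.395, 0.434, 0.025, 1.573, -0.012, 1.134, -0.075], TCP at [0.172, 0.601, 0.219] pointing down, gripper open.
Joint ranges: [-2.62, 2.62], [-0.44, 2.09], [-1.27, 1.32], [0.08, 2.57], [-1.32, 4.46], [0.12, 2], [-2.74, 2.74]. Speed limits (rad/s): [2.22, 2.22, 3.01, 3.01, 3.14, 3.14, 3.14].

### API

Orientations are given as a 3x3 rotation matrix whose columns are the frame's x, y, z axes.
In Python, from station import observe, get_image, camera_info, sign_off gives the robot as it stands.
- The arm moves only by the tool move_arm, never from a script. Its argument "steps" is a list of rows, each a list of 7 numbers: the closure, from 0 (fully open) to 1 (shut), then the shift along the tool's x, y, z normalised to -1 to 1, where 1 is 1 m, then the turn, a rotation vector about the tool's x, y, z normalised to -1 to 1, where 1 is 180 degrees. A call has 1 to 5 rows; each row is the pose to reach, as a shift and turn from the pose commanded when the call began, along the tool's axes at that moment, turning the shorter way round; what a row does not reach only later rows make up. A row lasts 1/12 s, in which the tool goes at most 41.7 mm and 7.16 degrees, less where a joint would pass 70% of its speed; a pose out of reach is approached as far as the arm can. A call with a number of a shift or a turn outside -1 to 1 is refused whole. A call with a gripper value outside its range is refused whole. The fingers move at their own pace and stop on an object; "newtons" is the grip in N (left out, the last holds). Time passes only in rows, so rows that repeat a pose let the fingers close. It gives the time, the measured TCP pose, the force and the opening at its end, in the units of the state.
- observe(): the state, without advancing time (a new reading comes with each control period).
- get_image(name): name is "side" or "top"; returns the picture (480x640x3 uint8, red, green, blue); there is no depth.
- camera_info(name): a dict with "K" (3x3 intrinsics, pixels), "rvec" (rotation vector, rad) and "tvec" (3), from world to camera coordinates, as OpenCV has them. Camera axes: x right, y down, z forward; pixel columns grow to the right and rows downward; lengths in m; the calibration is good to about 2 mm. A picture is of the moment at which its call begins. camera_info takes no time and is no camera call.
- sign_off(): hands the job in, once; it reports no verdict.
The state is a dict: "t": time; "qpos": joint angles; "qvel": joint speeds; "effort": joint torques, N m; "eef_pos": TCP position; "tcp_rot": TCP orientation; "ft_force": force on the tool from outside, world axes, zero at the start; "torque": the same for the moment, N m; "finger_gap": finger opening in m.
Only numpy, scipy, OpenCV 4.12 (cv2) and the standard library are available. Lean on these libraries where they do the work, as an engineer would, in place of code of your own. Each camera call takes 0.05 s, during which the arm holds its last target.

## Working session

There is one attempt and no reset: what is moved stays moved. The work goes in short steps, Python scripts to look and compute and a tool call to move; the robot and the scene stay as the last step left them, time stands still between calls to the robot, and variables do not carry over. Pictures are saved under pics/ and viewed, and the job is handed in when it is done.

Besides the shell and the picture viewer there is one more tool, called after "Call:" as name(argument=value, ...) on one line, values as JSON. move_arm: Moves the arm, as the interface text tells. Its arguments: {"type":"object","properties":{"steps":{"type":"array","items":{"type":"array","items":{"type":"number"}}},"newtons":{"type":"number"}},"required":["steps"]}

```bash
mkdir -p pics; ls; python3 - <<'E'
from station import *
import cv2,numpy as np
o=observe()
for k,v in o.items(): print(k,np.round(v,3).tolist())
for n in("side","top"):
    im=get_image(n); cv2.imwrite(f"pics/{n}0.png",im[:,:,::-1])
    c=camera_info(n); R=cv2.Rodrigues(np.array(c["rvec"],float))[0]; print(n,np.round(c["K"],1).tolist(),"cam pos",(-R.T@np.array(c["tvec"]).ravel()).round(3), "z dir",R[2].round(3))
E
```

```text
pics
t 0.0
qpos [-1.395, 0.435, 0.025, 1.574, -0.012, 1.134, -0.075]
qvel [0.0, -0.001, 0.002, 0.001, -0.0, 0.0, -0.002]
effort [-0.0, -67.048, 1.025, -31.621, 0.015, 0.013, 0.0]
eef_pos [0.172, 0.6, 0.218]
tcp_rot [[-0.961, 0.275, -0.0], [0.275, 0.961, -0.002], [-0.0, -0.002, -1.0]]
ft_force [0.373, -0.039, 0.529]
torque [0.004, -0.018, -0.006]
finger_gap 0.085
side [[464.1, 0.0, 328.2], [0.0, 464.1, 240.8], [0.0, 0.0, 1.0]] cam pos [ 0.273 -0.325  0.619] z dir [ 0.457  0.52  -0.722]
top [[583.8, 0.0, 317.5], [0.0, 583.8, 249.4], [0.0, 0.0, 1.0]] cam pos [0.4   0.006 1.053] z dir [ 0.169  0.016 -0.985]
```

View pics/side0.png

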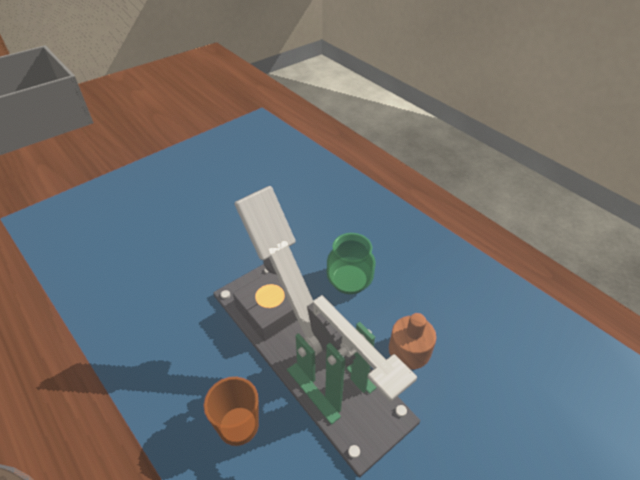

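View pics/top0.png

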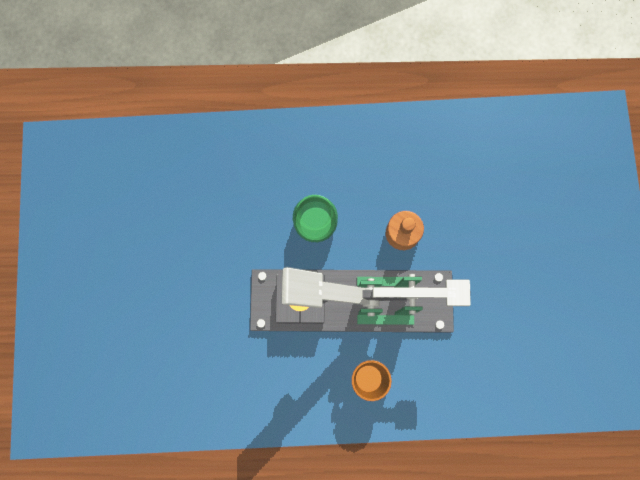

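The side view shows the press with the raised arm's flat end at about (265,220) and the pawl paddle at (392,377). The jar is at (350,265), the block at (413,340) and the tumbler at (235,410). In the top view the paddle is at (458,292), the arm end at (302,287), and the base plate spans about (250,270) to (453,332).

```bash
cat > h.py <<'E'
import cv2,numpy as np
from station import camera_info
C={}
for n in("side","top"):
    c=camera_info(n); R=cv2.Rodrigues(np.array(c["rvec"],float))[0]; t=np.array(c["tvec"],float).ravel(); C[n]=(np.array(c["K"]),R,t)
def ray(n,p):
    K,R,t=C[n]; d=R.T@np.linalg.solve(K,[p[0],p[1],1.]); return -R.T@t,d/np.linalg.norm(d)
def onz(n,p,z):
    o,d=ray(n,p); return o+d*(z-o[2])/d[2]
def tri(ps,pt):
    o1,d1=ray("side",ps);o2,d2=ray("top",pt)
    s=np.linalg.lstsq(np.c_[d1,-d2],o2-o1,rcond=None)[0]; a=o1+s[0]*d1;b=o2+s[1]*d2
    return (a+b)/2,np.linalg.norm(a-b)
def proj(n,P):
    K,R,t=C[n]; q=K@(R@np.asarray(P)+t); return q[:2]/q[2]
E
python3 - <<'E'
from h import *
top=cv2.imread("pics/top0.png");side=cv2.imread("pics/side0.png")
cv2.imwrite("pics/topz.png",cv2.resize(top[255:345,240:480],None,fx=3.3,fy=3.3,interpolation=cv2.INTER_CUBIC))
cv2.imwrite("pics/sidez.png",cv2.resize(side[180:480,200:440],None,fx=2,fy=2,interpolation=cv2.INTER_CUBIC))
# base plate: gray (low sat, dark)
for n,im in(("top",top),("side",side)):
    hsv=cv2.cvtColor(im,cv2.COLOR_BGR2HSV)
    w=((hsv[...,1]<45)&(hsv[...,2]>150)).astype(np.uint8)
    k,l,s,c=cv2.connectedComponentsWithStats(w)
    for i in range(1,k):
        if s[i,4]>15 and s[i,1]>150: print(n,"white",s[i].tolist(),c[i].round(1))
    g=((hsv[...,1]<60)&(hsv[...,2]<130)).astype(np.uint8)
    k,l,s,c=cv2.connectedComponentsWithStats(g)
    for i in range(1,k):
        if s[i,4]>300 and s[i,1]>150:
            cn=max(cv2.findContours((l==i).astype(np.uint8),0,2)[0],key=cv2.contourArea)
            print(n,"gray",s[i].tolist(),cv2.boxPoints(cv2.minAreaRect(cn)).round(1).tolist())
E
```

```text
top white [282, 267, 189, 41, 3679] [361.4 290.2]
top white [258, 271, 9, 9, 63] [261.8 275.2]
top white [409, 273, 6, 4, 21] [411.6 274.7]
top white [434, 272, 10, 9, 66] [438.6 276.4]
top white [366, 300, 11, 9, 61] [371.7 303.6]
top white [257, 318, 9, 10, 66] [260.7 322.5]
top white [436, 320, 9, 9, 70] [439.8 323.9]
top gray [250, 275, 202, 57, 1608] [[249.89999389648438, 330.0], [250.60000610351562, 274.70001220703125], [451.70001220703125, 277.20001220703125], [451.0, 332.5]]
top gray [363, 291, 48, 24, 395] [[360.3999938964844, 308.70001220703125], [364.29998779296875, 289.3999938964844], [411.3999938964844, 299.1000061035156], [407.3999938964844, 318.3999938964844]]
side white [236, 186, 181, 213, 6074] [312.  284.8]
side white [221, 290, 9, 8, 60] [225.1 293.5]
side white [396, 405, 11, 11, 101] [401.  409.9]
side white [349, 445, 11, 12, 114] [354.  450.6]
side gray [214, 204, 206, 273, 12817] [[171.3000030517578, 258.5], [235.0, 204.0], [422.20001220703125, 422.79998779296875], [358.5, 477.29998779296875]]
side gray [575, 252, 65, 63, 1988] [[573.5, 272.6000061035156], [600.7999877929688, 230.10000610351562], [666.0, 271.8999938964844], [638.7000122070312, 314.5]]
```

View pics/topz.png

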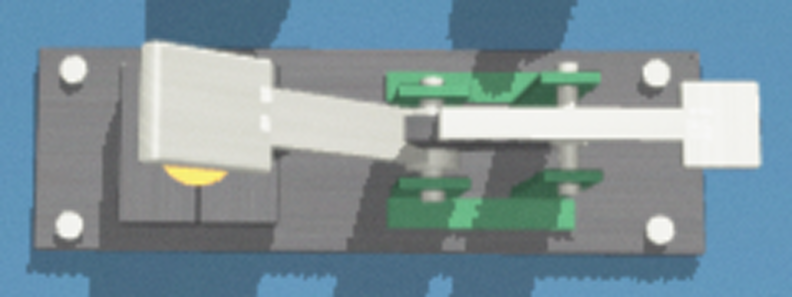

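View pics/sidez.png

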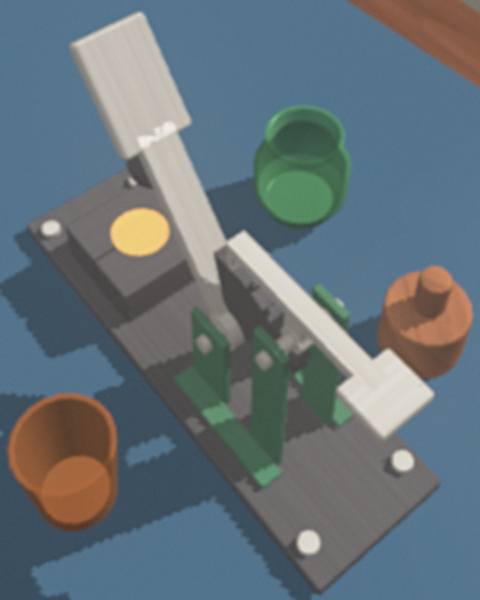

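```bash
cat >> h.py <<'E'
tz=lambda x,y:(x/3.3+240-.35,y/3.3+255-.35)
sz=lambda x,y:(x/2+200-.25,y/2+180-.25)
E
python3 - <<'E'
from h import *
cs=[onz("top",tz(*p),.012) for p in((40,48),(697,52),(704,253),(36,247))]
for c in cs: print(c.round(4))
print("edges",[round(float(np.linalg.norm(cs[i]-cs[(i+1)%4])),4) for i in range(4)])
sc=[onz("side",sz(*p),.012) for p in((28,228),(320,590),(439,485))]  # BL(tumbler side front), near BR, TR
print("side corners",[s.round(4).tolist() for s in sc])
bolts=[onz("top",p,.02) for p in((261.8,275.2),(438.6,276.4),(439.8,323.9),(260.7,322.5))]
print("bolts",[b.round(4).tolist() for b in bolts]); 
bs=[onz("side",p,.02) for p in((401,409.9),(354,450.6),(225.1,293.5))]; print("bolts side",[b.round(4).tolist() for b in bs])
ey=((cs[0]+cs[3])-(cs[1]+cs[2]));ey[2]=0;ey/=np.linalg.norm(ey)
ex=np.array([ey[1],-ey[0],0]); print("ey",ey,"ex",ex,"yaw",np.arctan2(ey[1],ey[0])-np.pi/2)
ctr=np.mean(cs,0); org=ctr-0.03*ey; org[2]=0; print("org",org)
T=[(683,82),(756,81),(760,166),(684,166)];
S=[(388,350),(434,395),(384,438),(338,388)]
P=[]
for t,s in zip(T,S):
    p,e=tri(sz(*s),tz(*t)); P.append(p); print("paddle",p.round(4),round(e,4))
m=np.mean(P,0); d=m-org; print("paddle mid",m.round(4),"in press",(d@ex).round(4),(d@ey).round(4))
print("expected",org-.126*ey+[0,0,.166])
T=[(145,40),(272,60),(272,172),(140,158)]
S=[(142,12),(190,122),(125,157),(72,45)]
for t,s in zip(T,S):
    p,e=tri(sz(*s),tz(*t)); d=p-org; print("end",p.round(4),round(e,4),(d@ex).round(4),(d@ey).round(4), "angle",np.arctan2(p[2]-.075,d@ey))
for n,h,pt in(("jar",.085,(315,204)),("block",.085,(408,224)),("tumbler",.075,(371,381))):
    p=onz("top",pt,h);d=p-org;print(n,p.round(3),(d@ex).round(3),(d@ey).round(3))
E
```

```text
[0.5439 0.1416 0.012 ]
[ 0.5374 -0.2157  0.012 ]
[ 0.4293 -0.2142  0.012 ]
[0.4361 0.1428 0.012 ]
edges [0.3574, 0.1081, 0.357, 0.1078]
side corners [[0.4355, 0.1388, 0.012], [0.4304, -0.215, 0.012], [0.535, -0.218, 0.012]]
bolts [[0.5317, 0.1226, 0.02], [0.5259, -0.1918, 0.02], [0.4422, -0.1902, 0.02], [0.4479, 0.1239, 0.02]]
bolts side [[0.5253, -0.1927, 0.02], [0.442, -0.1912, 0.02], [0.4476, 0.1216, 0.02]]
ey [0.01850837 0.99982871 0.        ] ex [ 0.99982871 -0.01850837  0.        ] yaw -0.018509431098053586
org [ 0.48612102 -0.06635664  0.        ]
paddle [ 0.5035 -0.1762  0.1646] 0.0003
paddle [ 0.5038 -0.2102  0.163 ] 0.0004
paddle [ 0.4649 -0.21    0.1644] 0.0016
paddle [ 0.4653 -0.1751  0.1657] 0.0019
paddle mid [ 0.4844 -0.1929  0.1644] in press 0.0006 -0.1265
expected [ 0.48378897 -0.19233506  0.166     ]
end [0.5159 0.0663 0.2421] 0.0022 0.0274 0.1332 angle 0.8978063132588985
end [0.5128 0.0135 0.1867] 0.0003 0.0252 0.0803 angle 0.9472855649366586
end [0.4624 0.0139 0.1883] 0.0003 -0.0252 0.0798 angle 0.9573970424367273
end [0.4657 0.0687 0.2408] 0.0017 -0.0229 0.1346 angle 0.8887836023566925
jar [0.645 0.025 0.085] 0.157 0.094
block [ 0.608 -0.132  0.085] 0.123 -0.063
tumbler [ 0.349 -0.064  0.075] -0.138 0.0
```

The measurements agree with the given sizes: the plate comes out at 357 x 108 mm against 360 x 110. The paddle middle is at (0.484, -0.193, 0.165), within about 2 mm of where it should be, and the arm angle is about 0.88. Next I raise the tool, shut the fingers and square the tool to the world axes.

Call:
move_arm(steps=[[1, 0, 0, -0.04, 0, 0, -0.03], [1, 0, 0, -0.08, 0, 0, -0.06], [1, 0, 0, -0.12, 0, 0, -0.089], [1, 0, 0, -0.15, 0, 0, -0.089], [1, 0, 0, -0.15, 0, 0, -0.089]], newtons=30)

```text
t: 0.52
eef_pos: [0.1726, 0.6029, 0.3761]
tcp_rot: [[-1.0, -0.001, 0.002], [-0.001, 1.0, 0.01], [-0.002, 0.01, -1.0]]
ft_force: [0.1, -0.6, -0.5]
finger_gap: 0.0255
```

Call:
move_arm(steps=[[1, -0.024, -0.03, 0, 0, 0, 0], [1, -0.048, -0.06, 0, 0, 0, 0], [1, -0.072, -0.09, 0, 0, 0, 0], [1, -0.096, -0.12, 0, 0, 0, 0], [1, -0.12, -0.15, 0, 0, 0, 0]])

```text
t: 0.93
eef_pos: [0.2929, 0.4492, 0.3686]
tcp_rot: [[-1.0, -0.001, -0.0], [-0.001, 1.0, -0.001], [0.0, -0.001, -1.0]]
ft_force: [1.3, -0.1, -0.6]
finger_gap: -0.0004
```

Call:
move_arm(steps=[[1, -0.024, -0.03, 0, 0, 0, 0], [1, -0.048, -0.06, 0, 0, 0, 0], [1, -0.072, -0.09, 0, 0, 0, 0], [1, -0.096, -0.12, 0, 0, 0, 0], [1, -0.12, -0.15, 0, 0, 0, 0]])

```text
t: 1.35
eef_pos: [0.4129, 0.2992, 0.3688]
tcp_rot: [[-1.0, -0.001, -0.0], [-0.001, 1.0, -0.0], [0.0, -0.0, -1.0]]
ft_force: [1.8, 0.7, -0.3]
finger_gap: -0.0001
```

Call:
move_arm(steps=[[1, -0.008, -0.04, 0, 0, 0, 0], [1, -0.016, -0.08, 0, 0, 0, 0], [1, -0.024, -0.12, 0, 0, 0, 0], [1, -0.032, -0.16, 0, 0, 0, 0], [1, -0.04, -0.2, 0, 0, 0, 0]])

```text
t: 1.77
eef_pos: [0.4521, 0.099, 0.3688]
tcp_rot: [[-1.0, -0.001, -0.0], [-0.001, 1.0, 0.0], [0.0, 0.0, -1.0]]
ft_force: [1.1, 0.3, 0.3]
finger_gap: 0.0002
```

Call:
move_arm(steps=[[1, -0.006, -0.04, 0, 0, 0, 0], [1, -0.012, -0.08, 0, 0, 0, 0], [1, -0.018, -0.12, 0, 0, 0, 0], [1, -0.024, -0.16, 0, 0, 0, 0], [1, -0.03, -0.2, 0, 0, 0, 0]])

```text
t: 2.18
eef_pos: [0.4821, -0.1009, 0.3689]
tcp_rot: [[-1.0, -0.001, -0.0], [-0.001, 1.0, 0.0], [0.0, 0.0, -1.0]]
ft_force: [1.5, -0.3, -0.7]
finger_gap: 0.0001
```

Call:
move_arm(steps=[[1, -0.001, -0.035, 0.01, 0, 0, 0], [1, -0.002, -0.07, 0.02, 0, 0, 0], [1, -0.002, -0.094, 0.04, 0, 0, 0], [1, -0.002, -0.094, 0.08, 0, 0, 0], [1, -0.002, -0.094, 0.11, 0, 0, 0]])

```text
t: 2.6
eef_pos: [0.4836, -0.1949, 0.257]
tcp_rot: [[-1.0, 0.003, -0.0], [0.003, 1.0, -0.001], [0.0, -0.001, -1.0]]
ft_force: [-0.1, 0.6, -1.4]
finger_gap: -0.0004
```

Call:
move_arm(steps=[[1, 0, 0, 0.03, 0, 0, 0], [1, 0, 0, 0.05, 0, 0, 0], [1, 0, 0, 0.06, 0, 0, 0], [1, 0, 0, 0.065, 0, 0, 0], [1, 0, 0, 0.065, 0, 0, 0]])

```text
t: 3.02
eef_pos: [0.4844, -0.1928, 0.1936]
tcp_rot: [[-1.0, -0.001, -0.001], [-0.001, 1.0, 0.0], [0.001, 0.0, -1.0]]
ft_force: [-0.7, -0.2, 0.1]
finger_gap: 0.0001
```

```bash
python3 - <<'E'
from station import *
import cv2
a=get_image("side")[:,:,::-1]; b=get_image("top")[:,:,::-1]
cv2.imwrite("pics/side1.png",a); cv2.imwrite("pics/top1.png",b)
cv2.imwrite("pics/sidez1.png",cv2.resize(a[230:480,240:500],None,fx=2,fy=2))
E
```

```text
(no output)
```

View pics/sidez1.png

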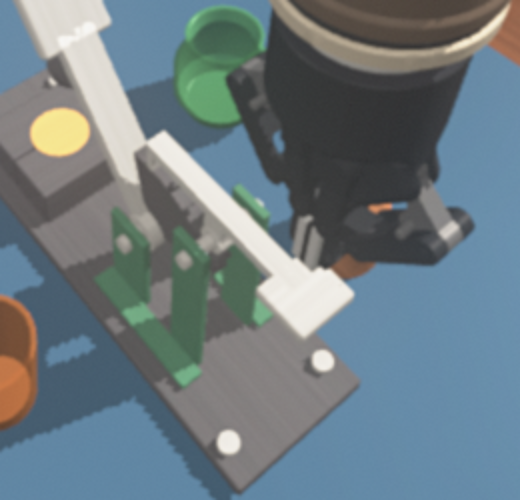

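```bash
python3 - <<'E'
from h import *
f=lambda p:((p-np.array([240,230]))*2).round(0)
for z in(.18,.17,.165):print(z,f(proj("side",[.4844,-.1928,z])))
E
```

```text
0.18 [308. 277.]
0.17 [306. 286.]
0.165 [305. 291.]
```

View pics/top1.png

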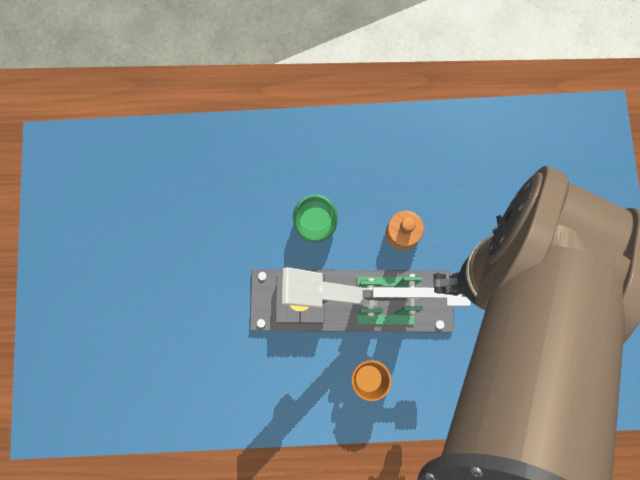

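The fingertips sit just above the paddle middle, at about (308,265) in the zoom against the paddle at (305,295). The block and jar are clear of the hand. I press down now.

Call:
move_arm(steps=[[1, 0, 0, 0.006, 0, 0, 0], [1, 0, 0, 0.012, 0, 0, 0], [1, 0, -0.001, 0.016, 0, 0, 0], [1, 0, -0.002, 0.02, 0, 0, 0], [1, 0, -0.002, 0.02, 0, 0, 0]])

```text
t: 3.53
eef_pos: [0.4841, -0.195, 0.1732]
tcp_rot: [[-1.0, -0.001, -0.001], [-0.001, 1.0, 0.0], [0.001, 0.0, -1.0]]
ft_force: [-0.2, 0.2, -0.5]
finger_gap: -0.0002
```

Call:
move_arm(steps=[[1, 0, -0.001, 0.003, 0, 0, 0], [1, 0, -0.002, 0.006, 0, 0, 0], [1, 0, -0.003, 0.009, 0, 0, 0], [1, 0, -0.003, 0.012, 0, 0, 0], [1, 0, -0.003, 0.012, 0, 0, 0]])

```text
t: 3.95
eef_pos: [0.4843, -0.1978, 0.1613]
tcp_rot: [[-1.0, -0.001, -0.001], [-0.001, 1.0, 0.0], [0.001, 0.0, -1.0]]
ft_force: [-0.2, -0.1, 0.2]
finger_gap: 0.0002
```

No force yet, although the tip should have reached the paddle. I'll look before going further.

```bash
python3 - <<'E'
from station import *
import cv2
a=get_image("side")[:,:,::-1]; b=get_image("top")[:,:,::-1]
cv2.imwrite("pics/side2.png",a); cv2.imwrite("pics/top2.png",b)
cv2.imwrite("pics/sidez2.png",cv2.resize(a[270:450,300:500],None,fx=3,fy=3,interpolation=2))
print(observe()["ft_force"],observe()["torque"])
from h import *
f=lambda p:((p-np.array([300,270]))*3).round(0)
print(f(proj("side",[.4843,-.1978,.1473])))
E
```

```text
[ 0.20905982  0.77464845 -0.97810203] [ 0.03141585  0.04597057 -0.00901022]
[281. 350.]
```

View pics/sidez2.png

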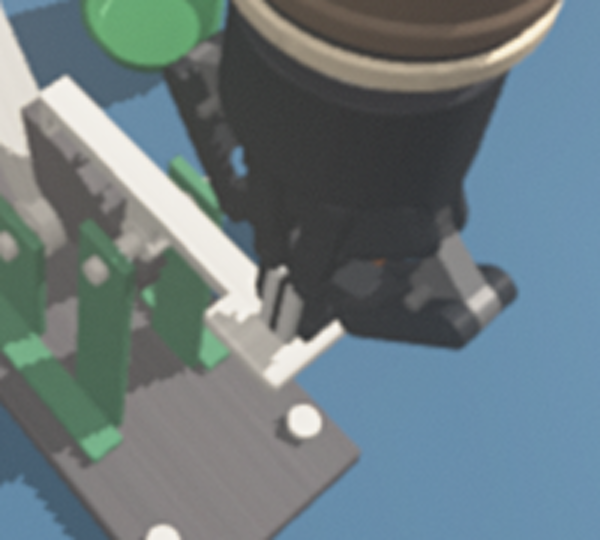

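The paddle hasn't moved and the tips appear at about (280,335), so the tips end several mm higher than I assumed. I'll continue down in small steps and watch the force.

Call:
move_arm(steps=[[1, 0, 0, 0.002, 0, 0, 0], [1, 0, 0, 0.004, 0, 0, 0], [1, 0, 0, 0.006, 0, 0, 0], [1, 0, 0, 0.006, 0, 0, 0]])

```text
t: 4.38
eef_pos: [0.4844, -0.1978, 0.1556]
tcp_rot: [[-1.0, -0.001, -0.001], [-0.001, 1.0, 0.0], [0.001, 0.0, -1.0]]
ft_force: [0.9, 0.4, 0.1]
finger_gap: 0.0001
```

Call:
move_arm(steps=[[1, 0, 0, 0.002, 0, 0, 0], [1, 0, 0, 0.004, 0, 0, 0], [1, 0, 0, 0.006, 0, 0, 0], [1, 0, 0, 0.006, 0, 0, 0]])

```text
t: 4.72
eef_pos: [0.4848, -0.199, 0.1501]
tcp_rot: [[-1.0, 0.0, 0.001], [0.0, 1.0, -0.001], [-0.001, -0.001, -1.0]]
ft_force: [-0.2, -2.0, 2.3]
finger_gap: -0.0003
```

```bash
cat > look.py <<'E'
import sys
from station import *
import cv2
k=sys.argv[1]
a=get_image("side")[:,:,::-1]; b=get_image("top")[:,:,::-1]
cv2.imwrite(f"pics/side{k}.png",a); cv2.imwrite(f"pics/top{k}.png",b)
x,y=(int(v) for v in sys.argv[2:4])
cv2.imwrite(f"pics/sz{k}.png",cv2.resize(a[y:y+180,x:x+200],None,fx=3,fy=3,interpolation=2))
x,y=(int(v) for v in sys.argv[4:6])
cv2.imwrite(f"pics/tz{k}.png",cv2.resize(b[y:y+120,x:x+180],None,fx=4,fy=4,interpolation=2))
o=observe();print(o["t"],o["eef_pos"],o["ft_force"],o["torque"])
E
python3 look.py 3 300 270 340 240
```

```text
4.8167 [ 0.48476968 -0.19833893  0.15011938] [ 0.04578563 -2.41763851  3.41598426] [-0.54925944  0.07167122 -0.03106142]
```

View pics/sz3.png

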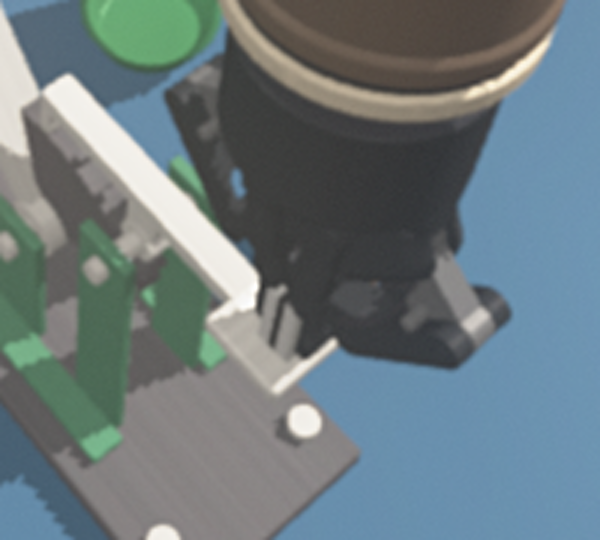

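View pics/tz3.png

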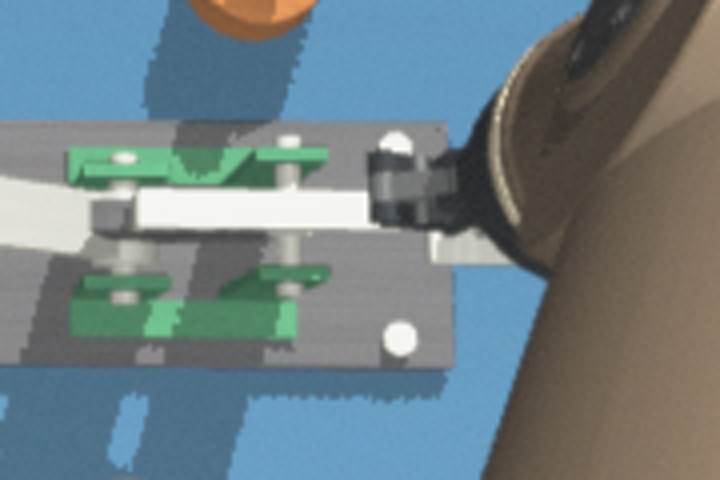

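```bash
python3 - <<'E'
from h import *
g=lambda x,y:(x/3+300-.33,y/3+270-.33)
for n,p in(("tip",(285,355)),("tip2",(300,345)),("pawlTip left",(265,330))):
    print(n,[onz("side",g(*p),z).round(4).tolist() for z in(.136,.15,.16,.165)])
for n,p in(("-x+y",(208,318)),("-x-y",(275,393)),("+x-y",(338,344))):
    print(n,[onz("side",g(*p),z).round(4).tolist() for z in(.15,.155,.16,.165)])
E
```

```text
tip [[0.4891, -0.1966, 0.136], [0.4829, -0.2003, 0.15], [0.4784, -0.2029, 0.16], [0.4761, -0.2043, 0.165]]
tip2 [[0.4963, -0.1974, 0.136], [0.4898, -0.2011, 0.15], [0.4852, -0.2037, 0.16], [0.4829, -0.205, 0.165]]
pawlTip left [[0.4905, -0.1848, 0.136], [0.4842, -0.1889, 0.15], [0.4797, -0.1918, 0.16], [0.4775, -0.1932, 0.165]]
-x+y [[0.4715, -0.1722, 0.15], [0.4694, -0.1738, 0.155], [0.4673, -0.1754, 0.16], [0.4652, -0.1771, 0.165]]
-x-y [[0.4699, -0.208, 0.15], [0.4678, -0.2092, 0.155], [0.4657, -0.2105, 0.16], [0.4636, -0.2117, 0.165]]
+x-y [[0.5007, -0.2096, 0.15], [0.4982, -0.2108, 0.155], [0.4958, -0.2121, 0.16], [0.4934, -0.2133, 0.165]]
```

```bash
python3 - <<'E'
import cv2
a=cv2.imread("pics/side3.png")
cv2.imwrite("pics/szz3.png",cv2.resize(a[330:410,360:440],None,fx=7,fy=7,interpolation=2))
E
```

```text
(no output)
```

View pics/szz3.png

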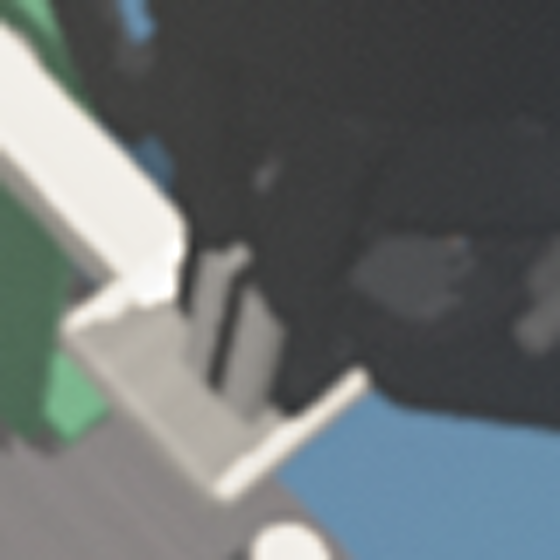

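The pads touch the paddle face at about (285,355) in the zoom, and the paddle has sunk a few mm. The -y force fits friction from the paddle sliding to -y as it sinks. I carry on down and drift a little to -y.

Call:
move_arm(steps=[[1, 0, -0.001, 0.002, 0, 0, 0], [1, 0, -0.002, 0.004, 0, 0, 0], [1, 0, -0.002, 0.006, 0, 0, 0], [1, 0, -0.003, 0.008, 0, 0, 0], [1, 0, -0.003, 0.008, 0, 0, 0]])

```text
t: 5.23
eef_pos: [0.4847, -0.201, 0.1416]
tcp_rot: [[-1.0, -0.001, 0.0], [-0.001, 1.0, -0.0], [-0.0, -0.0, -1.0]]
ft_force: [0.6, -2.5, 2.7]
finger_gap: -0.0001
```

Call:
move_arm(steps=[[1, 0, -0.001, 0.002, 0, 0, 0], [1, 0, -0.001, 0.004, 0, 0, 0], [1, 0, -0.002, 0.006, 0, 0, 0], [1, 0, -0.002, 0.006, 0, 0, 0]])

```text
t: 5.57
eef_pos: [0.4846, -0.2024, 0.1355]
tcp_rot: [[-1.0, -0.001, -0.0], [-0.001, 1.0, 0.001], [0.0, 0.001, -1.0]]
ft_force: [-0.3, 0.1, 1.4]
finger_gap: -0.0001
```

```bash
python3 look.py 4 300 270 340 240
```

```text
5.6667 [ 0.48434704 -0.20253581  0.13560039] [ 0.52654518 -0.63553907  1.11289775] [-0.03425759 -0.06327855  0.04434313]
```

View pics/sz4.png

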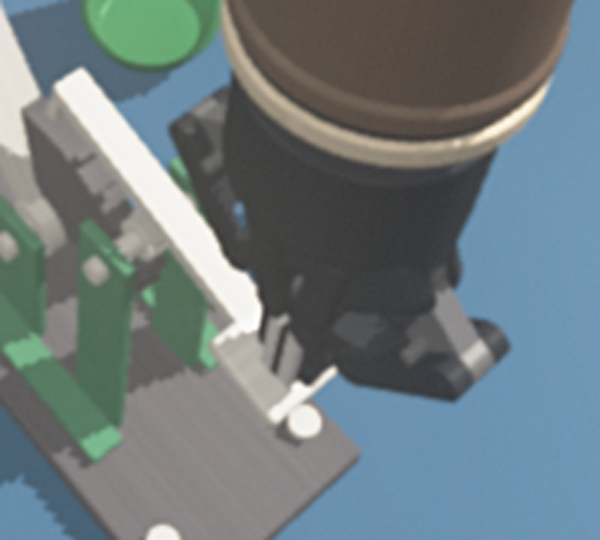

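Call:
move_arm(steps=[[1, 0, 0, 0.002, 0, 0, 0], [1, 0, -0.001, 0.004, 0, 0, 0], [1, 0, -0.001, 0.005, 0, 0, 0], [1, 0, -0.001, 0.005, 0, 0, 0]])

```text
t: 6.0
eef_pos: [0.4848, -0.203, 0.1324]
tcp_rot: [[-1.0, -0.001, 0.001], [-0.001, 1.0, 0.002], [-0.001, 0.002, -1.0]]
ft_force: [-6.1, 5.1, 24.4]
finger_gap: -0.0002
```

```bash
python3 look.py 5 300 270 340 240; python3 -c "
from h import *
g=lambda x,y:(x/3+300-.33,y/3+270-.33)
for p in ((268,422),):
  print([onz('side',g(*p),z).round(4).tolist() for z in(.14,.145,.15)])"
```

```text
6.1 [ 0.48473876 -0.20300732  0.13235494] [-6.18497758  6.54234393 24.68822398] [1.5063379  1.47172946 0.03090826]
[[0.4645, -0.2114, 0.14], [0.4625, -0.2126, 0.145], [0.4605, -0.2138, 0.15]]
```

View pics/sz5.png

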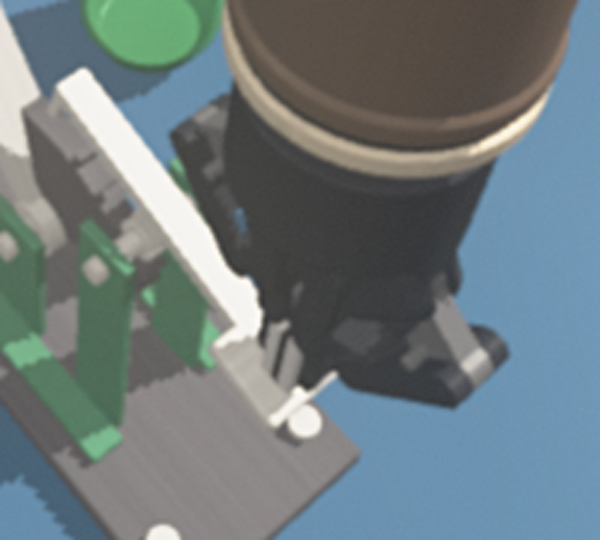

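The force rose to 25 N with the paddle no longer moving, so the pawl is at its hard stop, and the nose is visibly off the teeth. I lift off now.

Call:
move_arm(steps=[[1, 0, 0, -0.01, 0, 0, 0], [1, 0, 0, -0.04, 0, 0, 0], [1, 0, 0, -0.08, 0, 0, 0], [1, 0, 0, -0.12, 0, 0, 0], [1, 0, 0, -0.16, 0, 0, 0]])

```text
t: 6.52
eef_pos: [0.4838, -0.2039, 0.2925]
tcp_rot: [[-1.0, -0.0, -0.001], [-0.0, 1.0, -0.0], [0.001, -0.0, -1.0]]
ft_force: [1.3, -1.2, 0.6]
finger_gap: 0.0001
```

```bash
python3 look.py 6 300 270 300 240; python3 -c "
from station import *
print(observe()['qpos'])"
```

```text
6.6167 [ 0.48716875 -0.20564293  0.29699319] [ 0.1792881   0.06211354 -1.1998418 ] [-0.05701219 -0.00869782  0.04839648]
[-0.19083127  0.22329876  0.61185961  1.73048945 -0.13765078  1.22070533
  2.02648718]
```

View pics/sz6.png

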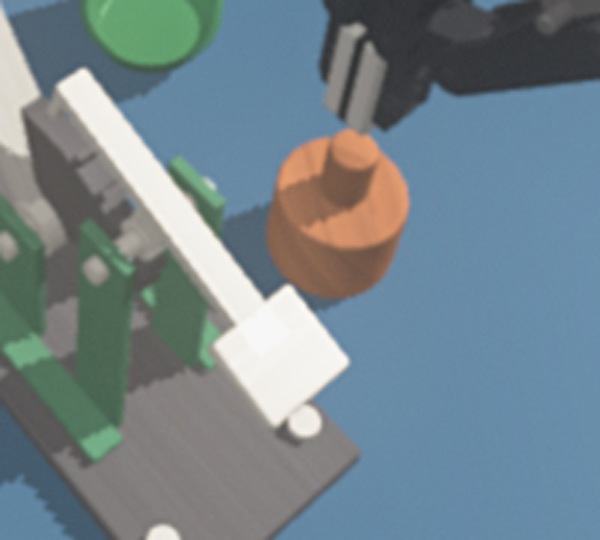

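The paddle stays down, centred at about (282,355) in the zoom, and the nose is off the teeth. The hand is free. I check where the fingertips really are relative to the TCP.

```bash
python3 - <<'E'
from h import *
g=lambda x,y:(x/3+300-.33,y/3+270-.33)
for p in((358,132),(340,105),(380,70)):
    print(p,[onz('side',g(*p),z).round(4).tolist() for z in(.28,.285,.29,.295,.30,.305,.31)])
# paddle now
for p in((216,350),(277,426),(350,360),(290,286)):
    print("pad",[onz('side',g(*p),z).round(4).tolist() for z in(.14,.145,.15)])
E
```

```text
(358, 132) [[0.4915, -0.1999, 0.28], [0.4883, -0.2018, 0.285], [0.4851, -0.2036, 0.29], [0.4818, -0.2055, 0.295], [0.4786, -0.2073, 0.3], [0.4754, -0.2092, 0.305], [0.4721, -0.211, 0.31]]
(340, 105) [[0.4947, -0.1899, 0.28], [0.4914, -0.1919, 0.285], [0.4881, -0.1939, 0.29], [0.4848, -0.1959, 0.295], [0.4816, -0.1979, 0.3], [0.4783, -0.1999, 0.305], [0.475, -0.2019, 0.31]]
(380, 70) [[0.5139, -0.1888, 0.28], [0.5103, -0.1908, 0.285], [0.5068, -0.1928, 0.29], [0.5032, -0.1948, 0.295], [0.4996, -0.1968, 0.3], [0.4961, -0.1988, 0.305], [0.4925, -0.2008, 0.31]]
pad [[0.4692, -0.18, 0.14], [0.4672, -0.1815, 0.145], [0.4651, -0.183, 0.15]]
pad [[0.4659, -0.2144, 0.14], [0.4639, -0.2156, 0.145], [0.4619, -0.2168, 0.15]]
pad [[0.5043, -0.2142, 0.14], [0.5019, -0.2154, 0.145], [0.4994, -0.2165, 0.15]]
pad [[0.5089, -0.1793, 0.14], [0.5065, -0.1808, 0.145], [0.504, -0.1824, 0.15]]
```

View pics/side6.png

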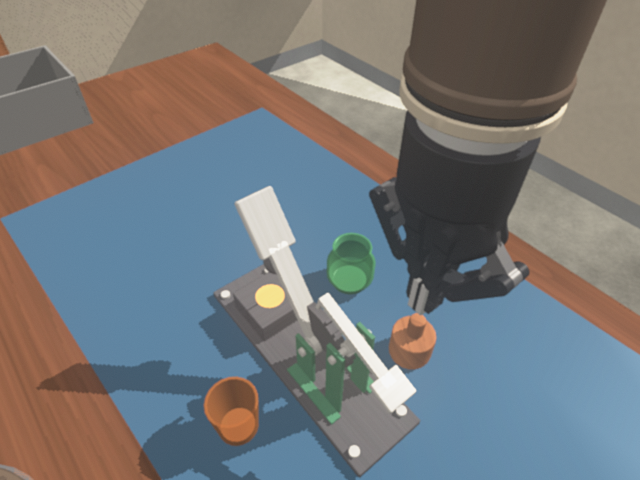

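By image and by contact, the tips sit about 9 mm behind the reported TCP, and I will use that figure. I turn the tool 90° so the jaws lie along x, while carrying it toward the press arm.

Call:
move_arm(steps=[[1, 0, 0.01, -0.02, 0, 0, 0.038], [1, 0, 0.03, -0.04, 0, 0, 0.076], [1, 0, 0.06, -0.05, 0, 0, 0.114], [1, 0, 0.09, -0.05, 0, 0, 0.152], [1, 0, 0.12, -0.05, 0, 0, 0.19]])

```text
t: 7.03
eef_pos: [0.4846, -0.086, 0.3413]
tcp_rot: [[-0.833, 0.554, 0.001], [0.554, 0.833, 0.0], [-0.001, 0.001, -1.0]]
ft_force: [-0.1, 1.4, -1.1]
finger_gap: 0.0001
```

Call:
move_arm(steps=[[1, 0, 0, 0, 0, 0, 0.038], [1, 0, 0, 0, 0, 0, 0.076], [1, 0, 0, 0, 0, 0, 0.114], [1, 0, 0, 0, 0, 0, 0.152], [1, 0, 0, 0, 0, 0, 0.19]])

```text
t: 7.45
eef_pos: [0.4843, -0.0867, 0.3405]
tcp_rot: [[-0.378, 0.926, -0.001], [0.926, 0.378, 0.0], [0.0, -0.001, -1.0]]
ft_force: [-0.3, 1.0, 0.2]
finger_gap: -0.0001
```

Call:
move_arm(steps=[[1, 0, 0, 0, 0, 0, 0.038], [1, 0, 0, 0, 0, 0, 0.076], [1, 0, 0, 0, 0, 0, 0.114], [1, 0, 0, 0, 0, 0, 0.12], [1, 0, 0, 0, 0, 0, 0.12]])

```text
t: 7.87
eef_pos: [0.4844, -0.0867, 0.3406]
tcp_rot: [[-0.019, 1.0, -0.001], [1.0, 0.019, -0.0], [-0.0, -0.001, -1.0]]
ft_force: [0.2, 0.4, 0.6]
finger_gap: -0.0001
```

```bash
python3 - <<'E'
from station import *
import numpy as np
o=observe(); print(o['t'],np.round(o['eef_pos'],4),np.round(o['qpos'],2))
print(np.round(o['tcp_rot'],3))
a=.35
zt=np.array([np.sin(a),-np.cos(a)]); xt=np.array([np.cos(a),np.sin(a)])
for th in(.95,.88,.8,.7,.6,.5,.4,.3,.2,.1,0):
    sg=1 if th>a else -1
    s=.165+sg*.011*np.cos(th-a)
    P=np.array([-.0664,.075])+s*np.array([np.cos(th),np.sin(th)])+.006*np.array([-np.sin(th),np.cos(th)])
    T=P-sg*.011*xt+.009*zt
    print(th,"TCP y,z",T.round(4), "x",round(.4861+.0185*(T[0]+.0664),4))
E
```

```text
7.8667 [ 0.4844 -0.0867  0.3406] [-0.56  0.13  0.73  1.73 -0.09  1.32  0.21]
[[-0.019  1.    -0.001]
 [ 1.     0.019 -0.   ]
 [-0.    -0.001 -1.   ]]
0.95 TCP y,z [0.0227 0.2079] x 0.4877
0.88 TCP y,z [0.0329 0.2011] x 0.4879
0.8 TCP y,z [0.0439 0.1924] x 0.4881
0.7 TCP y,z [0.0566 0.1803] x 0.4884
0.6 TCP y,z [0.0679 0.1669] x 0.4886
0.5 TCP y,z [0.0778 0.1524] x 0.4888
0.4 TCP y,z [0.0861 0.1368] x 0.4889
0.3 TCP y,z [0.0924 0.1216] x 0.489
0.2 TCP y,z [0.0969 0.1068] x 0.4891
0.1 TCP y,z [0.1    0.0917] x 0.4892
0 TCP y,z [0.1017 0.0763] x 0.4892
```

Call:
move_arm(steps=[[1, 0.02, 0.002, 0, 0, 0.038, 0], [1, 0.055, 0.004, 0, 0, 0.076, 0], [1, 0.09, 0.006, 0.01, 0, 0.111, 0], [1, 0.112, 0.006, 0.04, 0, 0.111, 0], [1, 0.112, 0.006, 0.075, 0, 0.111, 0]])

```text
t: 8.28
eef_pos: [0.4895, 0.0281, 0.266]
tcp_rot: [[-0.023, 1.0, -0.004], [0.939, 0.023, 0.344], [0.344, 0.004, -0.939]]
ft_force: [1.9, 0.9, -0.4]
finger_gap: 0.0002
```

```bash
python3 look.py 7 220 160 230 240; python3 -c "
from station import *
print(observe()['tcp_rot'].round(3) if hasattr(observe()['tcp_rot'],'round') else observe()['tcp_rot'])"
```

```text
8.3833 [0.485614   0.02633252 0.26180822] [-1.14056868 -0.77810005 -0.1482314 ] [-0.37241104 -0.00902577 -0.00136321]
[[-0.018  1.    -0.014]
 [ 0.94   0.022  0.341]
 [ 0.342 -0.007 -0.94 ]]
```

View pics/side7.png

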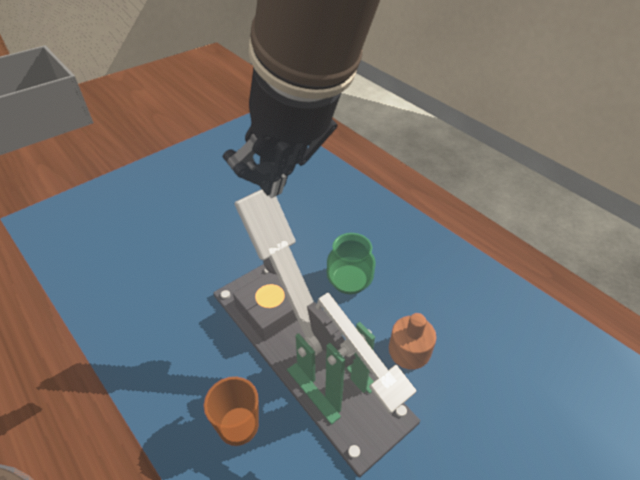

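View pics/top7.png

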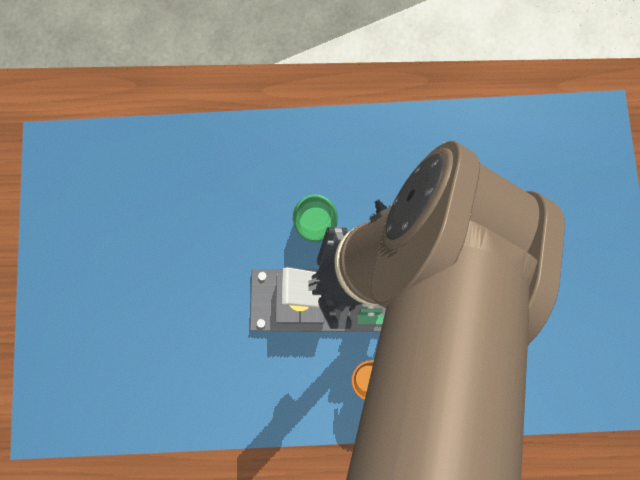

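The tilted fingertips are above the arm's broad end, at about (270,192) with the end at (265,220), and nothing else is near. A script works out the arc in tool axes.

```bash
python3 - <<'E'
import numpy as np
a=.35
zt=np.array([np.sin(a),-np.cos(a)]); xt=np.array([np.cos(a),np.sin(a)])
def T(th):
    sg=1 if th>a else -1
    s=.165+sg*.011*np.cos(th-a)
    P=np.array([-.0664,.075])+s*np.array([np.cos(th),np.sin(th)])+.006*np.array([-np.sin(th),np.cos(th)])
    return P-sg*.011*xt+.009*zt
cur=np.array([.0258,.264])
for ths in([.96,.93,.9,.87,.84],[.8,.76,.72,.68,.64],[.6,.56,.52,.48,.44],[.4,.36,.32,.28,.24],[.2,.16,.12,.08,.04]):
    for th in ths:
        d=T(th)-cur; print(th,T(th).round(3),"tool x %.3f z %.3f"%(d@xt,d@zt))
    cur=T(ths[-1]); print()
E
```

```text
0.96 [0.021 0.209] tool x -0.023 z 0.050
0.93 [0.026 0.206] tool x -0.020 z 0.054
0.9 [0.03  0.203] tool x -0.017 z 0.059
0.87 [0.034 0.2  ] tool x -0.014 z 0.063
0.84 [0.038 0.197] tool x -0.011 z 0.067

0.8 [0.044 0.192] tool x 0.004 z 0.006
0.76 [0.049 0.188] tool x 0.007 z 0.012
0.72 [0.054 0.183] tool x 0.010 z 0.019
0.68 [0.059 0.178] tool x 0.013 z 0.025
0.64 [0.064 0.172] tool x 0.015 z 0.032

0.6 [0.068 0.167] tool x 0.002 z 0.007
0.56 [0.072 0.161] tool x 0.004 z 0.013
0.52 [0.076 0.155] tool x 0.006 z 0.020
0.48 [0.08  0.149] tool x 0.007 z 0.027
0.44 [0.083 0.143] tool x 0.008 z 0.034

0.4 [0.086 0.137] tool x 0.001 z 0.007
0.36 [0.089 0.13 ] tool x 0.001 z 0.014
0.32 [0.091 0.124] tool x 0.001 z 0.020
0.28 [0.093 0.119] tool x 0.001 z 0.027
0.24 [0.095 0.113] tool x 0.001 z 0.033

0.2 [0.097 0.107] tool x -0.001 z 0.006
0.16 [0.098 0.101] tool x -0.001 z 0.012
0.12 [0.099 0.095] tool x -0.002 z 0.018
0.08 [0.1   0.089] tool x -0.003 z 0.024
0.04 [0.101 0.082] tool x -0.005 z 0.030
```

Call:
move_arm(steps=[[1, -0.01, 0, 0.02, 0, 0, 0], [1, -0.02, 0, 0.04, 0, 0, 0], [1, -0.02, 0, 0.054, 0, 0, 0], [1, -0.016, 0, 0.06, 0, 0, 0], [1, -0.011, 0, 0.067, 0, 0, 0]])

```text
t: 8.8
eef_pos: [0.4893, 0.0371, 0.2003]
tcp_rot: [[-0.016, 1.0, -0.004], [0.94, 0.017, 0.341], [0.341, 0.001, -0.94]]
ft_force: [0.0, -4.1, 0.2]
finger_gap: -0.0002
```

```bash
python3 look.py 8 220 140 230 240
```

```text
8.9 [0.48906261 0.03862794 0.20009774] [-0.65046102  0.03601013 -0.48964148] [-0.36513151 -0.02988357 -0.03729333]
```

View pics/sz8.png

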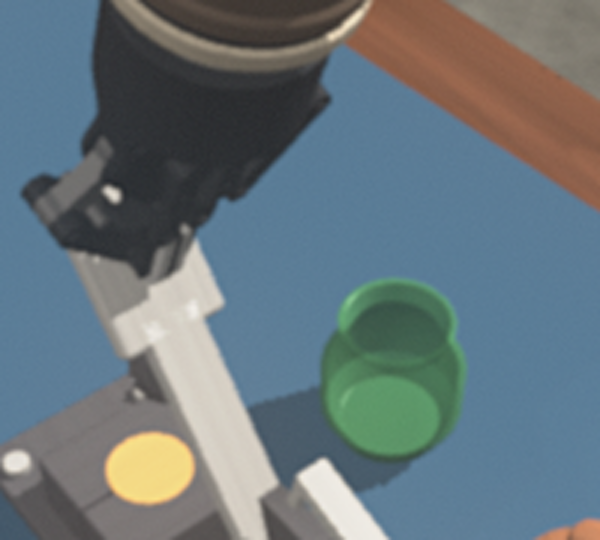

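The fingertips are at the middle of the broad end, at about (160,275) in the zoom, and are just touching. I follow the arc down.

Call:
move_arm(steps=[[1, 0.004, 0, 0.006, 0, 0, 0], [1, 0.007, 0, 0.012, 0, 0, 0], [1, 0.01, 0, 0.019, 0, 0, 0], [1, 0.013, 0, 0.025, 0, 0, 0], [1, 0.015, 0, 0.032, 0, 0, 0]])

```text
t: 9.32
eef_pos: [0.4887, 0.0637, 0.1744]
tcp_rot: [[-0.017, 1.0, -0.005], [0.94, 0.017, 0.342], [0.342, 0.001, -0.94]]
ft_force: [1.8, 0.3, 5.0]
finger_gap: -0.0001
```

```bash
python3 look.py 9 220 160 230 240
```

```text
9.4167 [0.48728715 0.06404284 0.17330328] [ 0.65569209 -0.78654726 -0.68831215] [-0.42277745 -0.02613122 -0.03787447]
```

View pics/sz9.png

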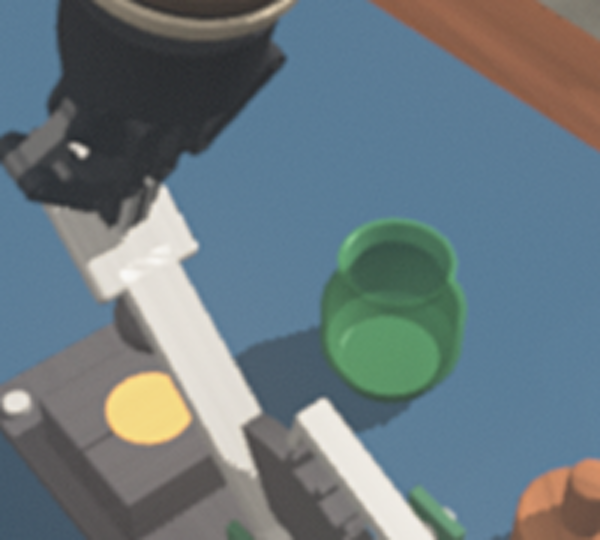

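The arm is coming down at about 5 N, and the fingertips are still on the middle of the broad end.

Call:
move_arm(steps=[[1, 0.002, 0, 0.007, 0, 0, 0], [1, 0.004, 0, 0.013, 0, 0, 0], [1, 0.006, 0, 0.02, 0, 0, 0], [1, 0.007, 0, 0.027, 0, 0, 0], [1, 0.008, 0, 0.034, 0, 0, 0]])

```text
t: 9.83
eef_pos: [0.4879, 0.0827, 0.1446]
tcp_rot: [[-0.016, 1.0, -0.006], [0.94, 0.017, 0.342], [0.342, 0.0, -0.94]]
ft_force: [1.4, 0.4, 2.6]
finger_gap: -0.0005
```

Call:
move_arm(steps=[[1, 0.001, 0, 0.007, 0, 0, 0], [1, 0.001, 0, 0.014, 0, 0, 0], [1, 0.001, 0, 0.02, 0, 0, 0], [1, 0.001, 0, 0.027, 0, 0, 0], [1, 0.001, 0, 0.033, 0, 0, 0]])

```text
t: 10.25
eef_pos: [0.4874, 0.0945, 0.1137]
tcp_rot: [[-0.016, 1.0, -0.006], [0.94, 0.017, 0.342], [0.342, -0.0, -0.94]]
ft_force: [0.9, 1.4, 4.0]
finger_gap: -0.0001
```

```bash
python3 look.py 10 200 180 230 240
```

```text
10.35 [0.48659214 0.09436197 0.11319171] [ 0.05546761  0.0982453  -0.25817627] [-0.40421752  0.01674049  0.03576568]
```

View pics/sz10.png

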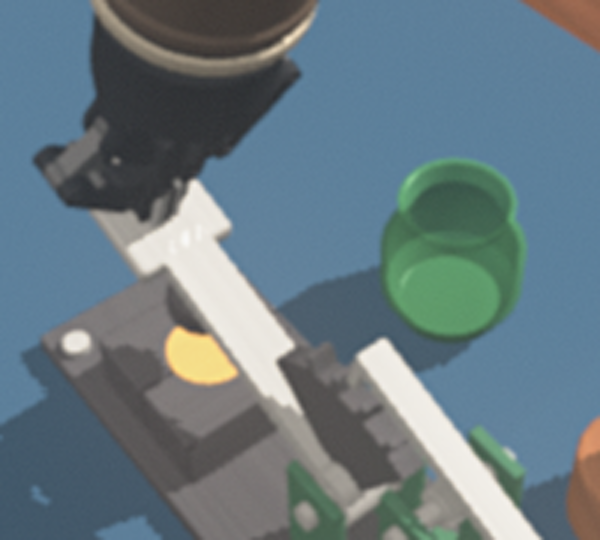

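Call:
move_arm(steps=[[1, -0.001, 0, 0.006, 0, 0, 0], [1, -0.001, 0, 0.012, 0, 0, 0], [1, -0.002, 0, 0.018, 0, 0, 0], [1, -0.003, 0, 0.024, 0, 0, 0], [1, -0.005, 0, 0.03, 0, 0, 0]])

```text
t: 10.77
eef_pos: [0.4874, 0.1, 0.084]
tcp_rot: [[-0.016, 1.0, -0.006], [0.94, 0.017, 0.342], [0.342, -0.0, -0.94]]
ft_force: [-1.1, 2.0, 3.3]
finger_gap: -0.0001
```

Call:
move_arm(steps=[[1, 0, 0, 0.002, 0, 0, 0], [1, -0.001, 0, 0.004, 0, 0, 0], [1, -0.002, 0, 0.006, 0, 0, 0], [1, -0.002, 0, 0.006, 0, 0, 0]])

```text
t: 11.1
eef_pos: [0.4873, 0.1002, 0.0779]
tcp_rot: [[-0.016, 1.0, -0.006], [0.94, 0.017, 0.342], [0.342, -0.0, -0.94]]
ft_force: [-0.4, 0.2, -0.5]
finger_gap: -0.0003
```

Call:
move_arm(steps=[[1, -0.001, 0, 0.002, 0, 0, 0], [1, -0.001, 0, 0.003, 0, 0, 0], [1, -0.001, 0, 0.004, 0, 0, 0], [1, -0.001, 0, 0.004, 0, 0, 0]])

```text
t: 11.43
eef_pos: [0.4875, 0.1002, 0.074]
tcp_rot: [[-0.016, 1.0, -0.006], [0.94, 0.017, 0.341], [0.341, 0.0, -0.94]]
ft_force: [0.1, 0.7, 1.0]
finger_gap: 0.0002
```

```bash
python3 look.py 11 200 180 230 240
```

```text
11.5333 [0.48746389 0.10019765 0.07407017] [ 0.05957607 -0.29576203  1.34734294] [-2.57792655e-01  4.51247173e-02 -1.12950329e-04]
```

View pics/sz11.png

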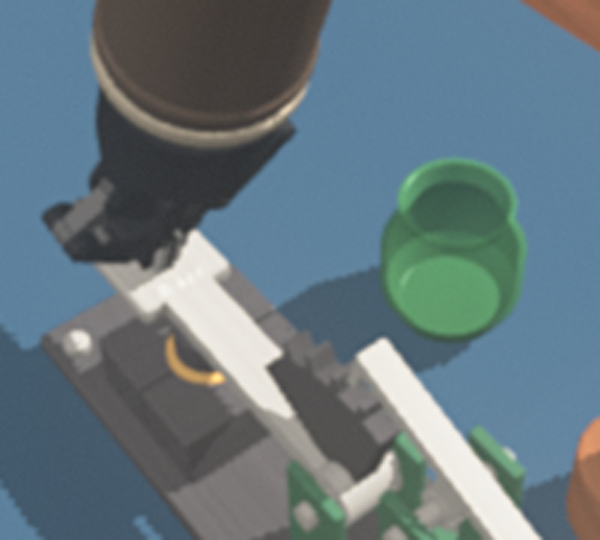

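The foot is nearly on the mould, with the yellow disc almost covered at about (195,365). I keep pressing in small steps until the force rises.

Call:
move_arm(steps=[[1, 0, 0, 0.001, 0, 0, 0], [1, -0.001, 0, 0.002, 0, 0, 0], [1, -0.001, 0, 0.003, 0, 0, 0], [1, -0.001, 0, 0.003, 0, 0, 0]])

```text
t: 11.87
eef_pos: [0.4876, 0.1004, 0.0717]
tcp_rot: [[-0.016, 1.0, -0.005], [0.939, 0.017, 0.343], [0.343, 0.0, -0.939]]
ft_force: [-3.3, -1.5, 15.2]
finger_gap: -0.0001
```

Call:
move_arm(steps=[[1, 0, 0, 0.001, 0, 0, 0], [1, -0.001, 0, 0.002, 0, 0, 0], [1, -0.001, 0, 0.002, 0, 0, 0]])

```text
t: 12.12
eef_pos: [0.4878, 0.1005, 0.0712]
tcp_rot: [[-0.016, 1.0, -0.004], [0.938, 0.016, 0.345], [0.345, 0.001, -0.938]]
ft_force: [-10.8, -5.7, 37.6]
finger_gap: -0.0001
```

That is the hard stop: the force climbed to 38 N with only 0.5 mm more motion. I back off along the tool axis.

Call:
move_arm(steps=[[1, 0, 0, -0.01, 0, 0, 0], [1, 0, 0, -0.04, 0, 0, 0], [1, 0.01, 0, -0.08, 0, 0, 0], [1, 0.02, 0, -0.12, 0, 0, 0], [1, 0.04, 0, -0.155, 0, 0, 0]])

```text
t: 12.53
eef_pos: [0.4877, 0.0821, 0.2296]
tcp_rot: [[-0.012, 1.0, -0.005], [0.94, 0.013, 0.34], [0.34, -0.0, -0.94]]
ft_force: [1.5, 0.4, 0.3]
finger_gap: 0.0001
```

Call:
move_arm(steps=[[1, 0.03, 0, -0.025, 0, 0, 0], [1, 0.06, 0, -0.05, 0, 0, 0], [1, 0.09, 0, -0.07, 0, 0, 0], [1, 0.12, 0, -0.09, 0, 0, 0], [1, 0.15, 0, -0.1, 0, 0, 0]])

```text
t: 12.95
eef_pos: [0.4865, 0.1918, 0.3763]
tcp_rot: [[-0.016, 1.0, -0.002], [0.939, 0.015, 0.343], [0.343, 0.003, -0.939]]
ft_force: [0.5, 0.7, -0.7]
finger_gap: -0.0001
```

Call:
move_arm(steps=[[1, 0.035, 0, 0, 0, 0, 0], [1, 0.07, 0, 0, 0, 0, 0], [1, 0.1, 0, 0, 0, 0, 0], [1, 0.12, 0, 0, 0, 0, 0], [1, 0.12, 0, 0, 0, 0, 0]])

```text
t: 13.37
eef_pos: [0.4827, 0.3097, 0.415]
tcp_rot: [[-0.022, 1.0, -0.008], [0.939, 0.024, 0.343], [0.343, 0.001, -0.939]]
ft_force: [0.1, -0.6, -0.9]
finger_gap: -0.0004
```

```bash
python3 look.py 12 200 220 240 240
```

```text
13.4667 [0.4837898  0.30477579 0.41382482] [-0.00545309 -0.35657454 -0.17599426] [-4.12233277e-01 -5.16776666e-02  4.04840772e-04]
```

View pics/side12.png

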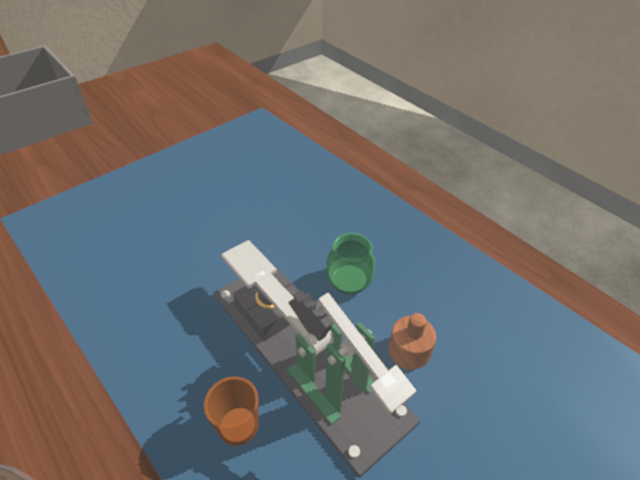

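View pics/top12.png

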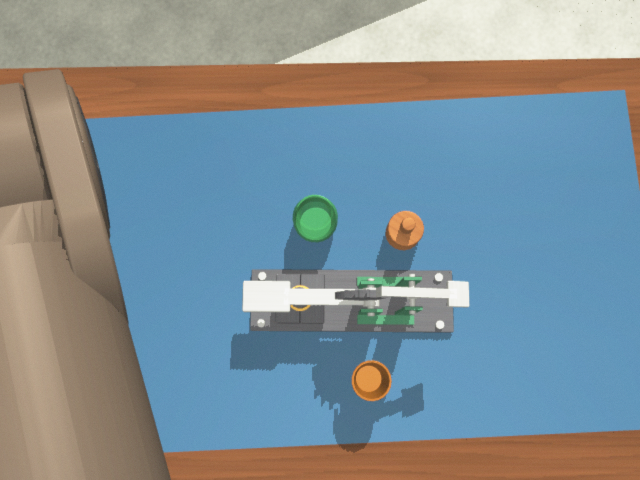

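View pics/sz12.png

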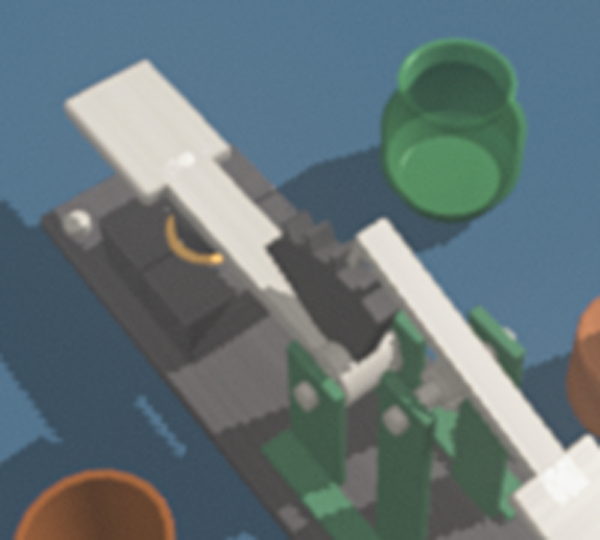

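```bash
python3 - <<'E'
from h import *
b=cv2.imread("pics/top12.png"); hsv=cv2.cvtColor(b,cv2.COLOR_BGR2HSV)
w=((hsv[...,1]<45)&(hsv[...,2]>150)).astype(np.uint8)*255; w[:, :235]=0
w=cv2.morphologyEx(w,cv2.MORPH_OPEN,np.ones((21,21)))
c=max(cv2.findContours(w,0,2)[0],key=cv2.contourArea); x,y,ww,hh=cv2.boundingRect(c); print(x,y,ww,hh)
g=lambda x,y:(x/3+200-.33,y/3+220-.33)
S=[(148,60),(230,150),(147,200),(65,103)]
T=[(x,y),(x+ww,y),(x+ww,y+hh),(x,y+hh)]
Q=[]
for s,t in zip(S,T):
    p,e=tri(g(*s),(t[0]-.5,t[1]-.5)); Q.append(p); print(p.round(4),round(e,4))
print("mid",np.mean(Q,0).round(4),"expected z .081, y ~",-.0664+.175)
for n in("top","side"):
    a=cv2.imread(f"pics/{n}0.png").astype(int);d=cv2.imread(f"pics/{n}12.png").astype(int)
    for nm,(u,v) in ({"jar":(315,217),"block":(405,229),"tumbler":(371,380)} if n=="top" else {"jar":(350,264),"block":(413,340),"tumbler":(234,410)}).items():
        r=20; print(n,nm,cv2.phaseCorrelate(cv2.cvtColor(a[v-28:v+28,u-28:u+28].astype(np.uint8),6).astype(float),cv2.cvtColor(d[v-28:v+28,u-28:u+28].astype(np.uint8),6).astype(float)))
E
```

```text
235 0 405 64
[0.6136 0.0572 0.3512] 0.4179
[ 0.4741 -0.2293  0.6037] 0.3596
[ 0.4538 -0.2396  0.59  ] 0.3251
[0.5868 0.08   0.29  ] 0.3814
mid [ 0.5321 -0.0829  0.4588] expected z .081, y ~ 0.10859999999999999
top jar ((0.0038493679937765535, 0.016645973735510466), 0.9765925082442847)
top block ((0.008520587885328723, -0.018068764358570633), 1.0047142723351061)
top tumbler ((-0.03166546632085954, 0.003141786937032265), 0.8825800116305975)
side jar ((-0.05528631587282007, 0.0044711785011877225), 0.9910176262012934)
side block ((0.02563577470893108, 0.3452102777103079), 0.45686408131355544)
side tumbler ((0.03231981526162997, -0.004282689930615646), 0.9620336167578921)
```

The bystanders haven't moved. The mask picked the floor instead of the arm end, so I repeat the height check with the right region.

```bash
python3 - <<'E'
from h import *
b=cv2.imread("pics/top12.png"); hsv=cv2.cvtColor(b,cv2.COLOR_BGR2HSV)
w=((hsv[...,1]<45)&(hsv[...,2]>150)).astype(np.uint8)*255; w[:, :235]=0; w[:260]=0; w[340:]=0
w=cv2.morphologyEx(w,cv2.MORPH_OPEN,np.ones((21,21)))
c=max([c for c in cv2.findContours(w,0,2)[0] if cv2.boundingRect(c)[0]<320],key=cv2.contourArea); x,y,ww,hh=cv2.boundingRect(c); print(x,y,ww,hh)
g=lambda x,y:(x/3+200-.33,y/3+220-.33)
S=[(148,60),(230,150),(147,200),(65,103)]
T=[(x,y),(x+ww,y),(x+ww,y+hh),(x,y+hh)]
Q=[]
for s,t in zip(S,T):
    p,e=tri(g(*s),(t[0]-.5,t[1]-.5)); Q.append(p); print(p.round(4),round(e,4))
print("mid",np.mean(Q,0).round(4),"expected z .081, y",-.0664+.175)
E
```

```text
243 281 48 31
[0.5168 0.1481 0.0775] 0.0021
[0.5145 0.0677 0.0783] 0.0005
[0.4634 0.0674 0.0788] 0.0013
[0.4648 0.147  0.0802] 0.0027
mid [0.4899 0.1075 0.0787] expected z .081, y 0.10859999999999999
```

The arm end is level at 0.079 m, against 0.081 given and within calibration. The pawl is down, the hand is clear and the bystanders are unmoved, so I hand the job in.

```bash
python3 -c "
from station import *
print(sign_off())"
```

```text
the job is handed in; nothing more can be done
None
```

The press is closed and handed in at about 13.5 s. I pressed the pawl's tail down to its hard stop (about 25 N on the fingertips, paddle about 21 mm lower and staying there). I then pushed the raised arm down along its arc until the foot stopped on the mould, and withdrew the hand.

**Last checks**
- **Arm:** the broad end is level, with its upper face measured at about 79 mm against 81 mm expected, which is within the camera calibration. The force rose sharply to about 38 N over the last half millimetre, which shows it had reached the stop.
- **Pawl:** in the pictures its nose stands clear of the teeth.
- **Bystanders:** the jar and tumbler have not moved in either view, and nor has the block in the top view. The side view gave a poor match for the block (0.35 pixel), which I put down to changed shadows.
- **Hand:** it is well away from the press, and the measured force on it is about zero.

**Disagreements**
- **Fingertips:** with the gripper shut, the fingertips were about 9 mm behind the reported TCP, by image and by contact, not 14 mm ahead as stated. I used the measured figure.
- **Height check:** my first height check on the arm picked up the floor instead. I repeated it with the right region, and the figure above is from that.

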